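# Put the capping machine's spare wheel and packing block back in their nests

### The job

Tidy away the two loose change parts of the capping machine: lay the small white spare wheel flat in the grey storage nest whose label plate shows a disc with a hole, and lay the black rubber block flat and square in the nest whose label plate shows a plain rectangle. Each part must lie on its nest's floor, inside the four corners; let go of both.

Things in the scene. Friction and masses are not known exactly. Their poses are not given: they have to be found in the camera images.
- capping_wheel: The spare capping wheel: a small off-white plastic roller lying flat, 36 mm in diameter and 18 mm high, with a small centre hole; about 30 g. (The larger white discs, 68 mm across, are jar lids and not part of the job.) Origin: centre of its underside, z up.
- packing_block: The rubber packing block: black, lying flat, 40 mm along its x, 60 mm along its y, 22 mm high; about 90 g. Origin: centre of its underside, z up. Grip it across its 40 mm sides.
- nest_wheel: Fixed grey nest, one of 3 alike in a row, order changes; flat label plate (under 6 mm high) beyond its -x side, toward the robot, shows a disc with a hole. Pocket 56 mm along x, 76 along y, floor 3 mm above the bench, walled only at the corners (5 mm thick, tops 13 mm above the bench): finger gaps 40 mm wide in the sides facing ±x, 32 in those facing ±y. Origin: bench under the pocket's centre; z up.
- nest_block: The block's nest, fixed, same shape, size and axes as the wheel's nest; its label plate shows a plain dark rectangle. The block goes in with its 40 mm side along the nest's x and its 60 mm side along its y (either way round), 8 mm clear of the corners. The third nest, with an L on its plate, already holds its hex key.

How it is judged:
At the end, for the whole second after the job is handed in: The wheel lies flat on the floor of the disc-labelled nest, centre within 13 mm (x) and 23 mm (y) of the pocket's; the block lies flat on the floor of the rectangle-labelled nest, centre within 13 mm in x and y, long side within 17 degrees of the pocket's; flat to 7 degrees, both released and still (x of capping_wheel in the frame of nest_wheel between -0.013 and 0.013 m and y of capping_wheel in the frame of nest_wheel between -0.023 and 0.023 m and z of capping_wheel in the frame of nest_wheel below 0.006 m and angle between each of capping_wheel, packing_block's own z axis and vertical below 0.12 rad and x of packing_block in the frame of nest_block between -0.013 and 0.013 m and y of packing_block in the frame of nest_block between -0.013 and 0.013 m and z of packing_block in the frame of nest_block below 0.006 m and angle between the y axis of packing_block and the y axis of nest_block, either way round below 0.3 rad and linear speed of each of capping_wheel, packing_block below 0.02 m/s); the robot touches nothing.
It also fails if it takes over 51 s, if anything falls off the work surface, if the arm or the gripper's body presses on something with over 40 N, if the wrist force passes 120 N, or if a joint passes its speed limit or range.

### The arm

A 6-joint arm with a two-finger parallel gripper is mounted at the origin on a cart in front of the work surface, level with it; the furniture and walls round the work are solid. World frame = base frame: x ahead of the robot, y to its left, z up, the work surface at z = 0. Lengths are in m, angles in rad, forces in N, time in s.
With the tool pointing down it reaches from about 0.3 to 0.875 m from the base axis. Payload 6.4 kg.
Tool frame: the origin (TCP) lies midway between the tips of the shut fingers; the grasp point (between the pads) lies 19 mm behind it; x points along the fingers, y is the direction in which the jaws open and shut, and the axes are right-handed (so a half turn about x gives the same grasp; the last joint's range is limited). The gripper opens to 85 mm and grips with 20 to 120 N. Pads are 22 mm wide; open, the fingers measure 114 mm over their backs; the gripper's body (76 mm by 85 mm) begins 54 mm behind the grasp point. The pads swing forward as they close: fully open they stand 13 mm farther back than shut.
Start: joints at [0.897, 0.181, 1.607, -0, 1.354, -0.206], TCP at [0.259, 0.513, 0.231] pointing down, gripper open.
Joint ranges: [-2.99, 2.99], [-0.89, 2.07], [0.3, 2.58], [-1.14, 4.28], [0, 2.63], [-3.12, 3.12]. Speed limits (rad/s): [2.57, 2.57, 3.01, 3.14, 3.14, 3.14].

### API

Orientations are given as a unit quaternion [w, x, y, z].
In Python, from bench import ctrl gives the robot as it stands.
- The arm moves only by the tool step_arm, never from a script. Its argument "motion" is a list of rows, each a list of 7 numbers: the shift along the tool's x, y, z in mm, then the turn, a rotation vector about the tool's x, y, z in degrees, then the closure in counts, from 0 (fully open) to 255 (shut). In form: [[tx, ty, tz, rx, ry, rz, hand], ...]. A call has 1 to 10 rows; each row is the pose to reach, as a shift and turn from the pose commanded when the call began, along the tool's axes at that moment; what a row does not reach only later rows make up. A row lasts 1/8 s, in which the tool goes at most 62.5 mm and 10.7 degrees, less where a joint would pass 70% of its speed; a pose out of reach is approached as far as the arm can. A call with a gripper value outside its range is refused whole. The fingers move at their own pace and stop on an object; the grip force is fixed at half the most. Time passes only in rows, so rows that repeat a pose let the fingers close. It gives the time, the measured TCP pose, the force and the opening at its end, in the units of the state.
- ctrl.get_obs(): the state, without advancing time (a new reading comes with each control period).
- ctrl.camera(name): name is "scene" or "top" or "wrist"; returns (picture, depth): 480x640x3 uint8, red, green, blue; 480x640 float32, m along the optical axis (not along the pixel's ray), 0 where there is no reading.
- ctrl.camera_info(name): a dict with "fx", "fy", "cx", "cy" (pixels), "dist_coeffs" ([k1, k2, p1, p2, k3] as OpenCV has them; the pictures are not rectified), "T" (4x4, takes a point from camera to world coordinates); the wrist camera has in their place "hand_eye" (4x4, takes a point from camera to tool coordinates, whose origin is the TCP and whose axes are the tool frame's). Camera axes: x right, y down, z forward; pixel columns grow to the right and rows downward; lengths in m; the calibration is good to about 2 mm. A picture is of the moment at which its call begins: read the wrist's pose just before it. camera_info takes no time and is no camera call.
- ctrl.hand_in(): hands the job in, once; it reports no verdict.
The state is a dict: "time_s": time; "q": joint angles; "dq": joint speeds; "joint_efforts": joint torques, N m; "eef_pos": TCP position; "eef_rot": TCP orientation; "wrist_force": force on the tool from outside, world axes, zero at the start; "torque": the same for the moment, N m; "opening": opening from 0.0 (shut) to 1.0 (fully open).
Only numpy, scipy, OpenCV 4.12 (cv2) and the standard library are available. Lean on these libraries where they do the work, as an engineer would, in place of code of your own. Each camera call takes 0.05 s, during which the arm holds its last target. There are 200 camera calls.

## Working session

There is one attempt and no reset: what is moved stays moved. The work goes in short steps, Python scripts to look and compute and a tool call to move; the robot and the scene stay as the last step left them, time stands still between calls to the robot, and variables do not carry over. Pictures are saved under pics/ and viewed, about 8 in all and at most 12, crops included, and the job is handed in when it is done.

Besides the shell and the picture viewer there is one more tool, called after "Request:" as name([rows], argument=value, ...), one row to a line, values as JSON. step_arm: Moves the arm, as the interface text tells. Its arguments: {"type":"object","properties":{"motion":{"type":"array","items":{"type":"array","items":{"type":"number"}}}},"required":["motion"]}

```bash
mkdir -p pics
cat > h.py <<'E'
import numpy as np, cv2
from bench import ctrl
from scipy.spatial.transform import Rotation as R
def snap(n,f):
    p,d=ctrl.camera(n); cv2.imwrite(f'pics/{f}.png',p[:,:,::-1]); np.save(f'pics/{f}.npy',d); return p,d
def tcp(o):
    T=np.eye(4); q=o['eef_rot']; T[:3,:3]=R.from_quat([q[1],q[2],q[3],q[0]]).as_matrix(); T[:3,3]=o['eef_pos']; return T
def camT(n,o=None):
    i=ctrl.camera_info(n)
    return i, (np.array(i['T']) if 'T' in i else tcp(o)@np.array(i['hand_eye']))
def pix2plane(n,uv,z,o=None):
    i,T=camT(n,o); K=np.array([[i['fx'],0,i['cx']],[0,i['fy'],i['cy']],[0,0,1]])
    uv=np.array(uv,float).reshape(-1,1,2)
    r=cv2.undistortPoints(uv,K,np.array(i['dist_coeffs'])).reshape(-1,2)
    r=np.c_[r,np.ones(len(r))]@T[:3,:3].T
    z=np.broadcast_to(z,len(r)); s=(z-T[2,3])/r[:,2]
    return T[:3,3]+r*s[:,None]
E
python3 - <<'E'
from h import *
o=ctrl.get_obs(); print(o); print(tcp(o).round(3))
for n in('top','scene'):
    snap(n,n+'0'); print(ctrl.camera_info(n))
print(ctrl.camera_info('wrist'))
E
```

```text
{'time_s': 0.0, 'q': array([ 8.96683217e-01,  1.81531689e-01,  1.60801537e+00, -3.96424660e-06,
        1.35378146e+00, -2.06295323e-01]), 'dq': array([ 0.00106549, -0.00074464,  0.00027068, -0.0009695 ,  0.00056509,
        0.00136606]), 'joint_efforts': array([ 3.68397468e-04, -4.44869685e+01, -3.51334727e+01, -2.63011734e-04,
        9.05809313e-03,  2.89581777e-06]), 'eef_pos': array([0.25892263, 0.51278834, 0.23038584]), 'eef_rot': array([ 0.68759025,  0.16333828,  0.68811082, -0.16444987]), 'wrist_force': array([-1.34815524,  0.47843212, -0.84487097]), 'torque': array([ 0.01302645,  0.02135658, -0.04283248]), 'opening': 1.0004951783288059}
[[-0.001  0.451  0.893  0.259]
 [-0.001  0.893 -0.451  0.513]
 [-1.    -0.002 -0.     0.23 ]
 [ 0.     0.     0.     1.   ]]
{'fx': 498.6196892225375, 'fy': 498.6196892225375, 'cx': 320.2665076359477, 'cy': 241.99265806778516, 'dist_coeffs': array([0.04323672, 0.        , 0.        , 0.        , 0.        ]), 'T': array([[ 4.77752237e-03, -9.85340929e-01,  1.70529848e-01,
         3.23059478e-01],
       [-9.99597956e-01,  6.04075712e-05,  2.
[... 488 characters left out ...]
 ,  0.73268985, -0.8264456 ],
       [ 0.00618212, -0.89614804, -0.44371215,  0.55417486],
       [ 0.        ,  0.        ,  0.        ,  1.        ]])}
{'fx': 429.40257326380316, 'fy': 429.40257326380316, 'cx': 318.8116855158163, 'cy': 237.19400853608732, 'dist_coeffs': array([-0.00545023,  0.        ,  0.        ,  0.        ,  0.        ]), 'hand_eye': array([[-4.14924686e-04, -2.74834959e-01,  9.61491328e-01,
        -1.42337648e-01],
       [ 9.99999642e-01,  5.95053408e-04,  6.01634149e-04,
         3.49839209e-04],
       [-7.37488789e-04,  9.61491233e-01,  2.74834614e-01,
        -6.89299046e-02],
       [ 0.00000000e+00,  0.00000000e+00,  0.00000000e+00,
         1.00000000e+00]])}
```

View pics/top0.png

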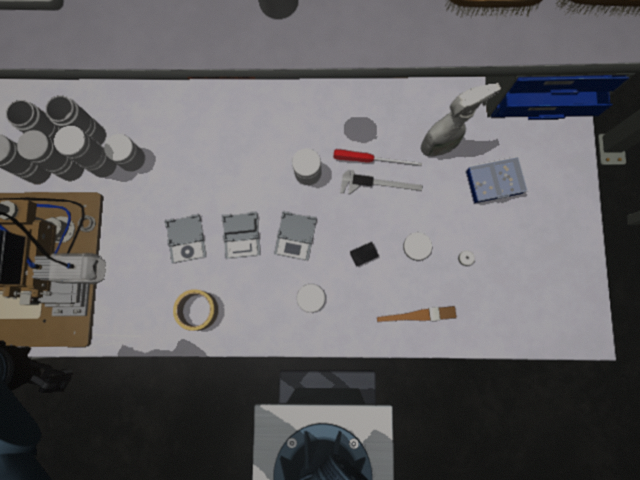

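The top view shows the nests near (185,232), (241,226) and (296,229), with the disc plate on the left and the rectangle plate on the right. The block is at (364,254) and the wheel at (467,258). I'll enlarge these areas.

Run:
```python
from h import *
p=cv2.imread('pics/top0.png')
a=cv2.resize(p[200:275,155:330],None,fx=4.5,fy=4.5,interpolation=cv2.INTER_CUBIC)
b=cv2.resize(p[230:280,340:490],None,fx=5,fy=5,interpolation=cv2.INTER_CUBIC)
c=np.zeros((600,800,3),np.uint8); c[:a.shape[0],:a.shape[1]]=a; c[345:345+b.shape[0],:b.shape[1]]=b
cv2.imwrite('pics/crop0.png',c)
g=p.astype(int)
# dark block, bright wheel centroids
m=(g[235:275,345:385].max(2)<60).astype(np.uint8); ys,xs=np.nonzero(m); r=cv2.minAreaRect(np.c_[xs+345,ys+235].astype(np.float32)); print(r)
print(pix2plane('top',cv2.boxPoints(r),.022).round(4), pix2plane('top',[r[0]],.022).round(4))
print(pix2plane('top',[(467,258)],.018).round(4))
d=np.load('pics/top0.npy'); print(d[258,467],d[254,364])
```

```text
((363.8951110839844, 253.85609436035156), (16.13374137878418, 24.37521743774414), 65.224853515625)
[[ 0.5047 -0.0633  0.022 ]
 [ 0.5296 -0.1166  0.022 ]
 [ 0.4941 -0.1322  0.022 ]
 [ 0.4694 -0.0792  0.022 ]] [[ 0.4994 -0.0978  0.022 ]]
[[ 0.4903 -0.3424  0.018 ]]
1.1979499 1.1945975
```

View pics/crop0.png

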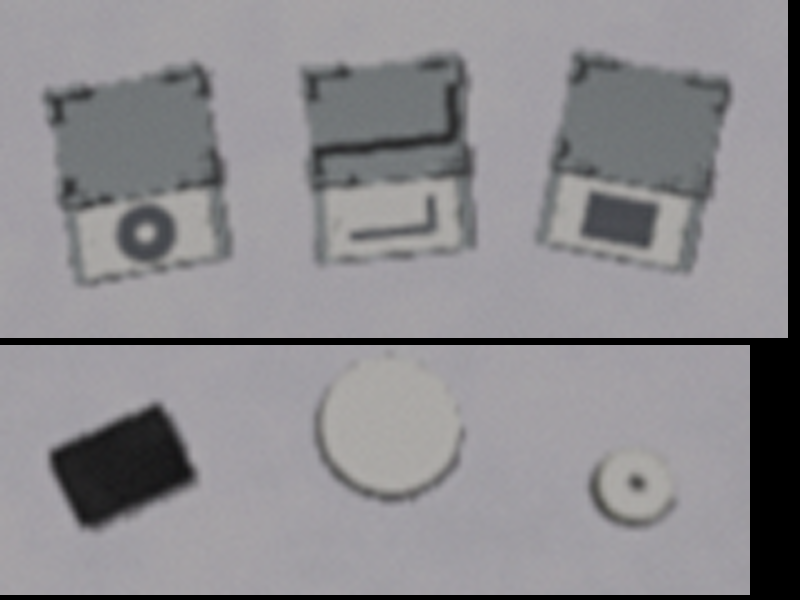

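The crop confirms it: the disc plate belongs to the left nest, the rectangle plate to the right one, and the hex key is in the middle. Next I'll compute the nest poses, the path height map and the first move.

```bash
cat >> h.py <<'E'
def goal(x,y,z,yaw,o=None):
    """shift mm / turn deg from measured pose to tool-down pose with tool y at yaw (deg, mod 180)"""
    o=o or ctrl.get_obs(); T0=tcp(o); best=None
    for w in(yaw,yaw+180):
        c,s=np.cos(np.radians(w)),np.sin(np.radians(w))
        Rt=np.array([[0,c,s],[0,s,-c],[-1,0,0]],float)
        rv=R.from_matrix(T0[:3,:3].T@Rt).as_rotvec(degrees=True)
        if best is None or np.linalg.norm(rv)<np.linalg.norm(best): best=rv
    return (T0[:3,:3].T@(np.array([x,y,z])-T0[:3,3])*1000).round(1), best.round(1)
E
python3 - <<'E'
from h import *
for n,c in dict(disc=[(45,92),(207,68),(220,185),(68,203)],rect=[(577,55),(730,83),(708,195),(557,170)]).items():
    uv=(np.array(c)+.5)/4.5-.5+[155,200]
    P=pix2plane('top',uv,.012)[:,:2]; y=P[0]-P[1]+P[3]-P[2]; x=P[0]-P[3]+P[1]-P[2]
    print(n,P.mean(0).round(4),'yaw of x axis',np.degrees(np.arctan2(x[1],x[0])).round(1),(np.degrees(np.arctan2(y[1],y[0]))-90).round(1),np.linalg.norm(x)/2,np.linalg.norm(y)/2)
print('wheel',pix2plane('top',[(467,257.2)],.018))
d=np.load('pics/top0.npy'); i,T=camT('top'); v,u=np.mgrid[:480,:640]
W=np.stack([(u-i['cx'])/i['fx']*d,(v-i['cy'])/i['fy']*d,d],-1)@T[:3,:3].T+T[:3,3]
for y in np.arange(.6,-.5,-.1):
  r=[]
  for x in np.arange(.2,.8,.1):
    m=(d>0)&(abs(W[...,0]-x)<.05)&(abs(W[...,1]-y)<.05); r.append(round(float(W[...,2][m].max()),2) if m.any() else None)
  print(round(y,1),r)
print(goal(.499-0.0,-.098,.2,25))
E
```

```text
disc [0.5599 0.3405] yaw of x axis 11.6 7.8 0.06470387080582521 0.08600833353333626
rect [0.566  0.0632] yaw of x axis -9.6 -10.1 0.06387603371398501 0.08432283756850543
wheel [[ 0.492191   -0.34249705  0.018     ]]
0.6 [-0.78, 0.31, 0.37, 0.37, 0.28, 0.18, 0.4]
0.5 [0.44, 0.44, 0.38, 0.38, 0.05, 0.46, 0.49]
0.4 [0.62, 0.53, 0.29, 0.28, 0.02, 0.46, 0.49]
0.3 [0.64, 0.05, 0.05, 0.02, 0.02, 0.46, 0.46]
0.2 [-0.69, 0.01, 0.01, 0.02, 0.02, 0.46, 0.46]
0.1 [-0.68, 0.01, 0.02, 0.02, 0.02, 0.46, 0.51]
0.0 [-0.68, 0.01, 0.03, 0.02, 0.02, 0.46, 0.51]
-0.1 [-0.69, 0.02, 0.01, 0.03, 0.01, 0.46, 0.46]
-0.2 [-0.69, 0.01, 0.02, 0.03, 0.02, 0.46, 0.51]
-0.3 [-0.79, 0.01, 0.02, 0.02, 0.01, 0.46, 0.51]
-0.4 [-0.78, 0.01, 0.01, 0.02, 0.04, 0.46, 0.5]
(array([  31. , -436.9,  489.7]), array([38.2,  0. ,  0.1]))
```

View pics/scene0.png

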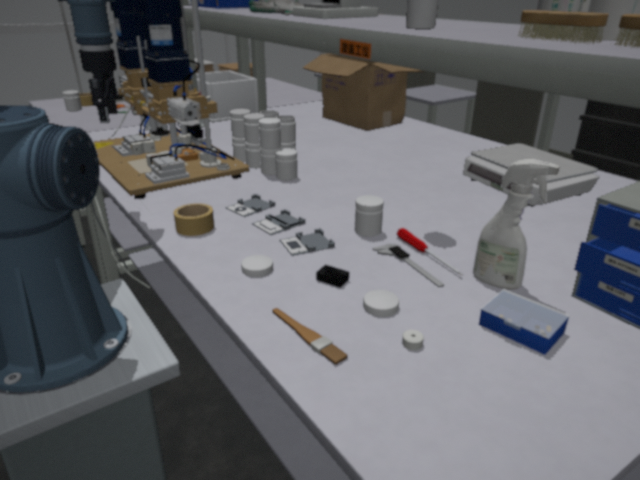

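Both nests are measured: disc nest at (0.560, 0.340) with yaw about 9°, rectangle nest at (0.566, 0.063) with yaw about -10°. The scene view shows a shelf at the back, x > 0.65 and about 0.46 high, and open bench between the parts. I'm moving above the block now.

Request:
step_arm([
  [3,-40,45,5,0,0,0],
  [6,-80,90,10,0,0,0],
  [9,-125,140,15,0,0,0],
  [12,-165,185,20,0,0,0],
  [15,-210,235,25,0,0,0],
  [18,-255,285,30,0,0,0],
  [22,-300,335,34,0,0,0],
  [26,-345,385,38,0,0,0],
  [29,-390,440,38,0,0,0],
  [31,-430,480,38,0,0,0],
])

```text
time_s: 1.35
eef_pos: [0.4857, -0.0658, 0.201]
eef_rot: [0.597, 0.379, 0.597, -0.379]
wrist_force: [1.6, 0.8, -0.7]
opening: 0.994
```

Run:
```python
from h import *
import pickle
ctrl.camera('wrist')
o=ctrl.get_obs(); snap('wrist','w1'); pickle.dump(o,open('pics/w1.pkl','wb')); print(o['eef_pos'],np.abs(o['dq']).max(),o['q'].round(2),goal(.4994,-.0978,.0,25,o))
```

```text
[ 0.48782266 -0.07271759  0.20109744] 0.15475198008576582 [-0.39  0.02  1.84 -0.    1.27 -0.82] (array([201.2,  -0. ,  26.6]), array([-0. ,  0.3,  0. ]))
```

View pics/w1.png

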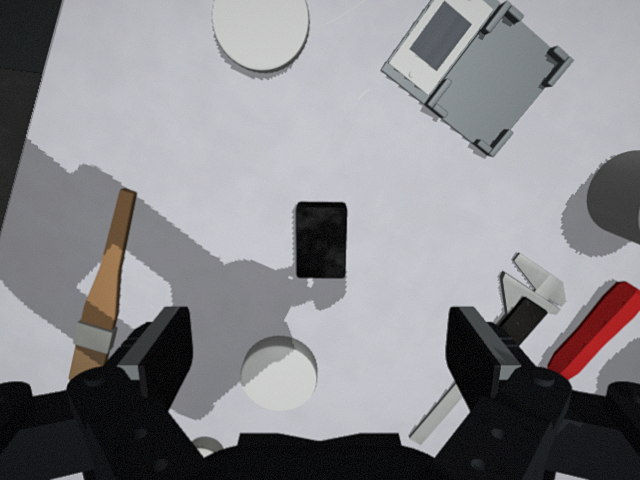

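The wrist view shows the block's top face at x 298–346, y 203–277, aligned with the jaws. The rectangle nest's corner tops are near (427,107), (508,3), (573,60) and (490,156). I'll refine both from this view.

Run:
```python
from h import *
import pickle
o=pickle.load(open('pics/w1.pkl','rb'))
B=pix2plane('wrist',[(298,203),(346,204),(345,277),(297,277)],.022,o); print(B.round(4),B.mean(0).round(4))
print('sides',np.linalg.norm(B[0]-B[1]),np.linalg.norm(B[1]-B[2]),'yaw short',np.degrees(np.arctan2(*(B[1]-B[0]+B[2]-B[3])[1::-1])))
N=pix2plane('wrist',[(427,107),(508,3),(573,60),(490,156)],.013,o)[:,:2]; x=N[2]-N[1]+N[3]-N[0]; y=N[1]-N[0]+N[2]-N[3]
print('nest',N.mean(0).round(4),np.degrees(np.arctan2(x[1],x[0])),np.degrees(np.arctan2(y[1],y[0]))-90,np.linalg.norm(x)/2,np.linalg.norm(y)/2)
c=B.mean(0); print(goal(c[0],c[1],.002,25)); print(ctrl.get_obs()['eef_pos'])
```

```text
[[ 0.4727 -0.0757  0.022 ]
 [ 0.5061 -0.0609  0.022 ]
 [ 0.5315 -0.1148  0.022 ]
 [ 0.4967 -0.131   0.022 ]] [ 0.5018 -0.0956  0.022 ]
sides 0.03655735085053141 0.05951145422170575 yaw short 24.407294091866493
nest [0.5689 0.0648] -10.443563160800547 -12.045779386227977 0.062315873959760446 0.08590094264989523
(array([199. ,   2.7,  30. ]), array([-0.1,  0.1,  0. ]))
[ 0.48661313 -0.06916568  0.20094422]
```

Request:
step_arm([
  [40,1,10,0,0,0,0],
  [90,1,20,0,0,0,0],
  [130,1,29,0,0,0,0],
  [151,1,29,0,0,0,0],
  [151,1,29,0,0,0,0],
  [151,1,29,0,0,0,0],
])

```text
time_s: 2.2
eef_pos: [0.4991, -0.0894, 0.0511]
eef_rot: [0.597, 0.379, 0.597, -0.379]
wrist_force: [-0.2, -1.0, 0.4]
opening: 1.0
```

Run:
```python
from h import *
o=ctrl.get_obs(); print(o['eef_pos'],np.abs(o['dq']).max(),goal(.5006,-.0967,.002,25,o))
```

```text
[ 0.49913237 -0.0894387   0.05111325] 0.01680796817965765 (array([49.1, -1.8,  7.2]), array([ 0.2,  0. , -0. ]))
```

Request:
step_arm([
  [15,-2,7,0,0,0,0],
  [35,-2,7,0,0,0,0],
  [48,-2,7,0,0,0,0],
  [48,-2,7,0,0,0,0],
  [48,-2,7,0,0,0,255],
  [48,-2,7,0,0,0,255],
  [48,-2,7,0,0,0,255],
  [48,-2,7,0,0,0,255],
  [48,-2,7,0,0,0,255],
  [48,-2,7,0,0,0,255],
])

```text
time_s: 3.45
eef_pos: [0.5006, -0.0971, 0.0032]
eef_rot: [0.598, 0.379, 0.596, -0.379]
wrist_force: [-1.2, -0.1, 6.2]
opening: 0.452
```

Request:
step_arm([
  [0,0,0,0,0,0,255],
  [-20,0,0,0,0,0,255],
  [-60,0,0,0,0,0,255],
  [-80,0,0,0,0,0,255],
  [-80,0,0,0,0,0,255],
])

```text
time_s: 4.08
eef_pos: [0.501, -0.0973, 0.0838]
eef_rot: [0.598, 0.379, 0.596, -0.379]
wrist_force: [0.2, -1.1, -1.4]
opening: 0.454
```

Run:
```python
from h import *
import pickle
o=ctrl.get_obs(); snap('wrist','w2'); pickle.dump(o,open('pics/w2.pkl','wb')); print(o['eef_pos'],o['opening'],o['wrist_force'],goal(.567,.064,.08,-11,o))
```

```text
[ 0.50101906 -0.09729951  0.08378233] 0.45380030150009076 [ 0.18106089 -1.13096011 -1.38670686] (array([   3.8,  128.4, -117.9]), array([36.2,  0.1, -0.2]))
```

View pics/w2.png

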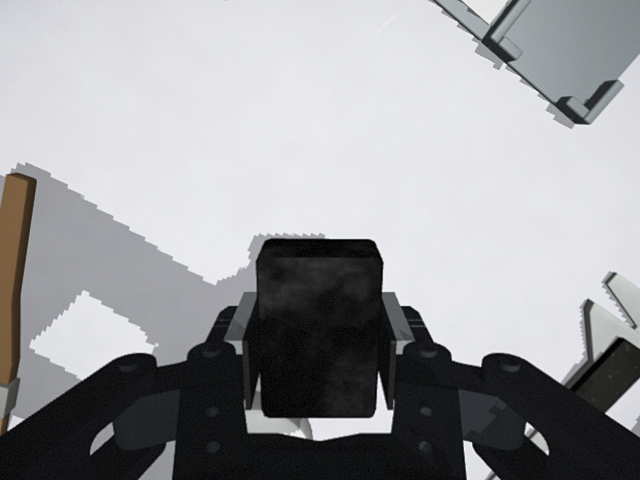

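The block is held straight between the pads, its top face spanning about (258–382, 257–417). I'm checking its offset from the TCP.

Run:
```python
from h import *
import pickle
o=pickle.load(open('pics/w2.pkl','rb'))
B=pix2plane('wrist',[(258,257),(382,257),(376,417),(264,417)],.1025,o); T=tcp(o)
b=(B-T[:3,3])@T[:3,:3]*1000; print(b.round(1),b.mean(0).round(1))
```

```text
[[-18.8 -17.6 -27.8]
 [-18.7  20.  -27.8]
 [-18.6  20.3  29.8]
 [-18.7 -17.8  29.7]] [-18.7   1.2   1. ]
```

Request:
step_arm([
  [0,20,-20,9,0,0,255],
  [0,50,-45,18,0,0,255],
  [0,85,-75,27,0,0,255],
  [0,115,-105,36,0,0,255],
  [0,128,-118,36,0,0,255],
  [0,128,-118,36,0,0,255],
  [0,128,-118,36,0,0,255],
])

```text
time_s: 5.0
eef_pos: [0.5646, 0.0635, 0.0815]
eef_rot: [-0.451, -0.544, -0.451, 0.545]
wrist_force: [-0.4, -0.4, -1.1]
opening: 0.448
```

Run:
```python
from h import *
import pickle
o=ctrl.get_obs(); snap('wrist','w3'); pickle.dump(o,open('pics/w3.pkl','wb')); print(o['eef_pos'],o['opening'],goal(.567,.064,.006,-11,o))
```

```text
[0.56461433 0.06354432 0.08147229] 0.4484890087719042 (array([75.5,  2.4, -0.9]), array([0.2, 0. , 0.1]))
```

View pics/w3.png

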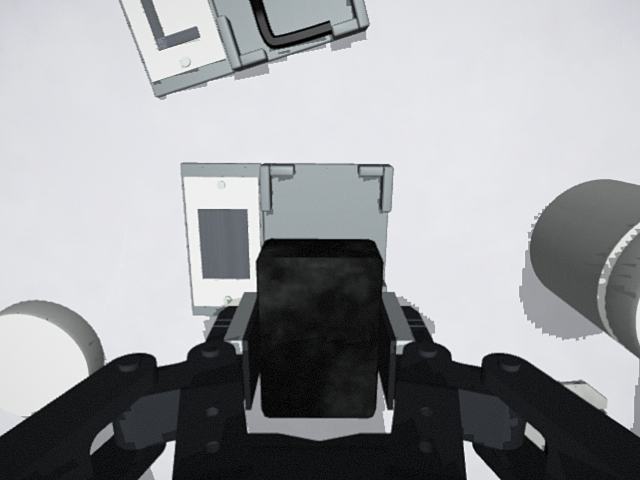

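The nest lies square to the tool. Its upper corner tops are near (262,165) and (392,165), and the plate's left edge runs (181,163)–(193,315). I'm comparing that with the block's position.

Run:
```python
from h import *
import pickle
o=pickle.load(open('pics/w3.pkl','rb')); T=tcp(o)
B=pix2plane('wrist',[(262,165),(392,165),(181,163),(193,315)],[.013,.013,.005,.005],o)
print(((B-T[:3,3])@T[:3,:3]*1000).round(1),B.round(4))
```

```text
[[ 68.5 -26.8 -46.2]
 [ 68.4  36.5 -46.3]
 [ 76.5 -68.8 -46.3]
 [ 76.6 -69.4  38. ]] [[0.5468 0.1139 0.013 ]
 [0.609  0.1022 0.013 ]
 [0.5056 0.1219 0.005 ]
 [0.4892 0.0392 0.005 ]]
```

Request:
step_arm([
  [15,4,-4,0,0,0,255],
  [40,4,-4,0,0,0,255],
  [60,4,-4,0,0,0,255],
  [70,4,-4,0,0,0,255],
  [75,4,-4,0,0,0,255],
  [75,4,-4,0,0,0,255],
])

```text
time_s: 5.8
eef_pos: [0.5704, 0.0676, 0.0074]
eef_rot: [0.451, 0.545, 0.451, -0.545]
wrist_force: [-0.2, 0.4, -0.8]
opening: 0.454
```

Request:
step_arm([
  [0,0,0,0,0,0,0],
  [0,0,0,0,0,0,0],
  [0,0,0,0,0,0,0],
  [0,0,0,0,0,0,0],
  [-20,0,0,0,0,0,0],
  [-60,0,0,0,0,0,0],
  [-110,0,0,0,0,0,0],
  [-150,0,0,0,0,0,0],
  [-150,0,0,0,0,0,0],
])

```text
time_s: 6.92
eef_pos: [0.5732, 0.0675, 0.1631]
eef_rot: [0.453, 0.547, 0.448, -0.542]
wrist_force: [-0.3, -0.2, -0.4]
opening: 1.001
```

Run:
```python
from h import *
import pickle
o=ctrl.get_obs(); snap('wrist','w4'); pickle.dump(o,open('pics/w4.pkl','wb')); print(o['eef_pos'],o['q'].round(2),goal(.493,-.341,.16,10,o))
```

```text
[0.57316388 0.06748032 0.16311233] [-0.09  0.25  1.67  0.    1.21  0.1 ] (array([  2.7,  -2.3, 416.3]), array([-20.8,   0. ,  -0.6]))
```

View pics/w4.png

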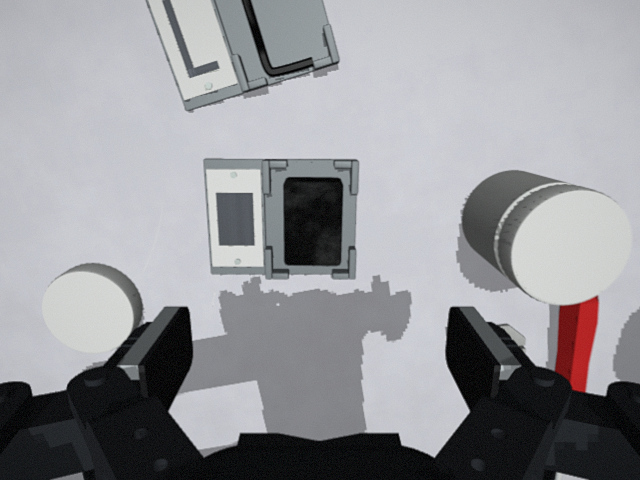

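The block sits inside the corners of the rectangle nest, at pixels 285–342 by 178–266. Now to the wheel.

Request:
step_arm([
  [0,0,40,-5,0,0,0],
  [0,0,90,-10,0,0,0],
  [0,0,145,-15,0,0,0],
  [0,0,200,-21,0,0,0],
  [0,0,255,-21,0,0,0],
  [0,0,310,-21,0,0,0],
  [0,0,365,-21,0,0,0],
  [0,0,405,-21,0,0,0],
  [0,0,416,-21,0,0,0],
  [0,0,416,-21,0,0,0],
])

```text
time_s: 8.22
eef_pos: [0.4915, -0.3406, 0.1563]
eef_rot: [0.541, 0.454, 0.543, -0.454]
wrist_force: [0.2, 1.1, -0.3]
opening: 1.0
```

Run:
```python
from h import *
import pickle
ctrl.camera('wrist');ctrl.camera('wrist')
o=ctrl.get_obs(); snap('wrist','w5'); pickle.dump(o,open('pics/w5.pkl','wb')); print(o['eef_pos'],np.abs(o['dq']).max(),goal(.494,-.3405,.003,10,o))
```

```text
[ 0.49210736 -0.3394759   0.15671343] 0.011879793169730726 (array([153.7,   1.8,   1.6]), array([ 0.2, -0.1,  0. ]))
```

View pics/w5.png

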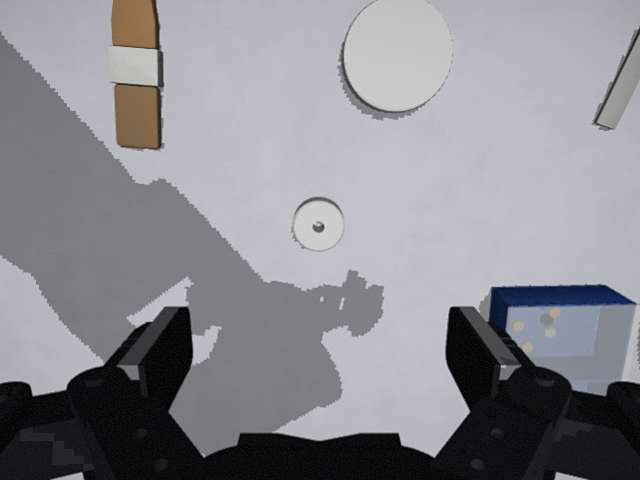

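The wheel is centred at (319,226). The blue box's near corner is at (490,288–310), and I'm checking it against the open finger.

Run:
```python
from h import *
import pickle
o=pickle.load(open('pics/w5.pkl','rb')); T=tcp(o); d=np.load('pics/w5.npy')
B=pix2plane('wrist',[(319,226),(490,288),(507,306)],[.018,.04,.04],o)
print(((B-T[:3,3])@T[:3,:3]*1000).round(1),B.round(4),d[226,319],d[295,496],d[292,550])
```

```text
[[138.7   1.1   2.8]
 [116.6 112.2  38.7]
 [116.6 124.8  51.4]] [[ 0.4936 -0.3419  0.018 ]
 [ 0.6093 -0.3574  0.04  ]
 [ 0.624  -0.3677  0.04  ]] 0.30927157 0.31212 0.30925217
```

Request:
step_arm([
  [40,1,3,0,0,0,0],
  [90,1,3,0,0,0,0],
  [135,1,3,0,0,0,0],
  [153,1,3,0,0,0,0],
  [153,1,3,0,0,0,0],
  [153,1,3,0,0,0,255],
  [153,1,3,0,0,0,255],
  [153,1,3,0,0,0,255],
  [153,1,3,0,0,0,255],
  [153,1,3,0,0,0,255],
])

```text
time_s: 9.62
eef_pos: [0.4945, -0.3447, 0.0062]
eef_rot: [0.543, 0.454, 0.541, -0.454]
wrist_force: [-1.0, 1.4, 7.3]
opening: 0.386
```

Request:
step_arm([
  [0,0,0,0,0,0,255],
  [0,0,0,0,0,0,255],
  [-20,0,0,0,0,0,255],
  [-60,0,0,0,0,0,255],
  [-100,0,0,0,0,0,255],
  [-120,0,0,0,0,0,255],
  [-120,0,0,0,0,0,255],
])

```text
time_s: 10.5
eef_pos: [0.4945, -0.3446, 0.1264]
eef_rot: [0.544, 0.453, 0.541, -0.454]
wrist_force: [0.1, 0.0, -0.7]
opening: 0.386
```

Run:
```python
from h import *
o=ctrl.get_obs(); print(o['eef_pos'],o['opening'],o['q'].round(2),goal(.562,.343,.12,10,o))
```

```text
[ 0.49445443 -0.34464082  0.1263611 ] 0.3863980910359428 [-0.81  0.35  1.62 -0.    1.16 -0.98] (array([   4.6,  188.2, -664.8]), array([ 0.2,  0.2, -0.1]))
```

Request:
step_arm([
  [0,10,-40,0,0,0,255],
  [0,25,-90,0,0,0,255],
  [0,40,-145,0,0,0,255],
  [0,56,-200,0,0,0,255],
  [0,72,-255,0,0,0,255],
  [0,88,-310,0,0,0,255],
  [0,103,-365,0,0,0,255],
  [0,119,-420,0,0,0,255],
  [0,134,-475,0,0,0,255],
  [0,150,-530,0,0,0,255],
])

```text
time_s: 11.75
eef_pos: [0.546, 0.206, 0.1221]
eef_rot: [0.542, 0.453, 0.543, -0.455]
wrist_force: [1.0, 0.4, -0.5]
opening: 0.384
```

Run:
```python
from h import *
for _ in range(3): ctrl.camera('wrist')
o=ctrl.get_obs(); print(o['eef_pos'],o['opening'],np.abs(o['dq']).max(),goal(.562,.343,.09,10,o))
```

```text
[0.54567917 0.20687098 0.12199893] 0.38669534240927256 0.06147764211745986 (array([  31.9,   40.9, -130.9]), array([ 0.5, -0. ,  0.2]))
```

Request:
step_arm([
  [5,12,-40,0,0,0,255],
  [12,26,-85,0,0,0,255],
  [20,38,-120,0,0,0,255],
  [30,41,-131,0,0,0,255],
  [30,41,-131,0,0,0,255],
  [30,41,-131,0,0,0,255],
])

```text
time_s: 12.65
eef_pos: [0.5645, 0.3389, 0.0938]
eef_rot: [0.542, 0.453, 0.542, -0.454]
wrist_force: [0.2, -0.3, -0.5]
opening: 0.384
```

Run:
```python
from h import *
import pickle
ctrl.camera('wrist')
o=ctrl.get_obs(); snap('wrist','w6'); pickle.dump(o,open('pics/w6.pkl','wb')); print(o['eef_pos'],np.abs(o['dq']).max(),o['opening'])
```

```text
[0.56483732 0.33905071 0.09433144] 0.008495777406828114 0.3862139846582066
```

View pics/w6.png

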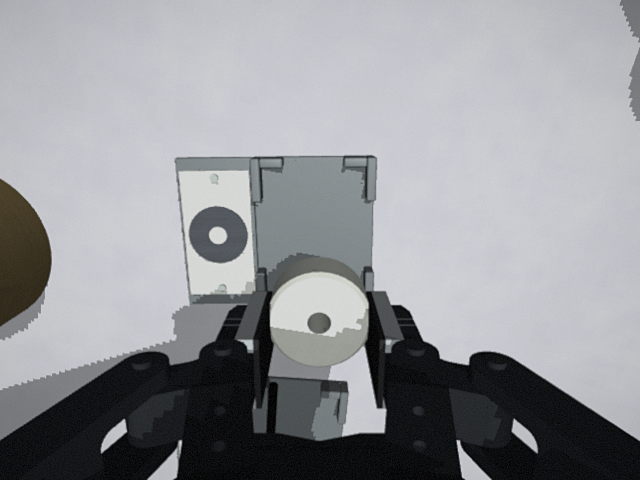

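The wheel is held flat, its top face centred near (319,319). The disc nest's upper corner tops are near (250,157) and (377,157), and the plate's left edge runs (176,158)–(190,303).

Run:
```python
from h import *
import pickle
o=pickle.load(open('pics/w6.pkl','rb')); T=tcp(o); zt=T[2,3]-.005
B=pix2plane('wrist',[(250,157),(377,157),(176,158),(190,303),(319,318),(319,270),(319,365)],[.013,.013,.005,.005]+[zt+.018]*3,o)
print(((B-T[:3,3])@T[:3,:3]*1000).round(1),B[:4].round(4))
```

```text
[[ 81.3 -34.5 -48.5]
 [ 81.3  30.8 -48.6]
 [ 89.3 -75.3 -47.3]
 [ 89.4 -74.7  36.8]
 [-13.    0.9  -4.8]
 [-13.    0.9 -21.7]
 [-13.    1.   12.9]] [[0.5223 0.3807 0.013 ]
 [0.5866 0.3923 0.013 ]
 [0.4824 0.3723 0.005 ]
 [0.4978 0.2896 0.005 ]]
```

Request:
step_arm([
  [15,-3,-1,0,0,0,255],
  [45,-3,-1,0,0,0,255],
  [70,-3,-1,0,0,0,255],
  [80,-3,-1,0,0,0,255],
  [85,-3,-1,0,0,0,255],
  [85,-3,-1,0,0,0,255],
  [85,-3,-1,0,0,0,255],
])

```text
time_s: 13.62
eef_pos: [0.5622, 0.3413, 0.0102]
eef_rot: [0.543, 0.454, 0.542, -0.453]
wrist_force: [1.0, 0.0, -0.2]
opening: 0.386
```

Request:
step_arm([
  [1,0,0,0,0,0,255],
  [1,0,0,0,0,0,0],
  [1,0,0,0,0,0,0],
  [1,0,0,0,0,0,0],
  [1,0,0,0,0,0,0],
  [-20,0,0,0,0,0,0],
  [-60,0,0,0,0,0,0],
  [-110,0,0,0,0,0,0],
  [-140,0,0,0,0,0,0],
  [-140,0,0,0,0,0,0],
])

```text
time_s: 14.88
eef_pos: [0.5639, 0.3421, 0.1546]
eef_rot: [0.544, 0.456, 0.541, -0.451]
wrist_force: [0.5, -0.1, -0.0]
opening: 1.001
```

Run:
```python
from h import *
import pickle
ctrl.camera('wrist')
o=ctrl.get_obs(); snap('wrist','w7'); pickle.dump(o,open('pics/w7.pkl','wb')); print(o['eef_pos'],np.abs(o['dq']).max(),o['opening'])
```

```text
[0.56246721 0.34150532 0.15187988] 0.0446043935126252 0.9994394202594901
```

View pics/w7.png

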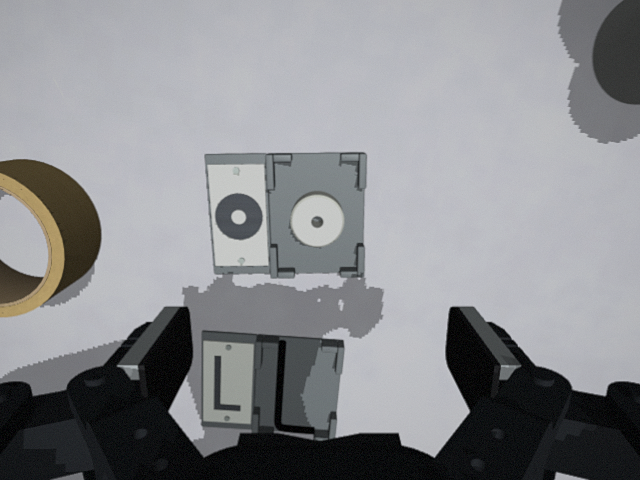

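The wheel lies centred in the disc nest at (317,219), with nest corners near (267,154), (366,153), (364,276) and (271,277). One numeric check of both placements, then I hand in.

Run:
```python
from h import *
import pickle
for n,N,c,zc in(('w7',[(267,154),(366,153),(364,276),(271,277)],[(317,219)],.021),('w4',[(263,160),(358,160),(356,277),(267,278)],[(285,178),(342,178),(341,266),(286,266)],.025)):
    o=pickle.load(open(f'pics/{n}.pkl','rb')); T=tcp(o)
    f=lambda p,z:(pix2plane('wrist',p,z,o)-T[:3,3])@T[:3,:3]*1000
    print(n,'offset mm tool y,z',(f(c,zc).mean(0)-f(N,.013).mean(0))[1:].round(1))
    d=np.load(f'pics/{n}.npy'); i,C=camT('wrist',o)
    H=lambda u,v:round(float((C@[(u-i['cx'])/i['fx']*d[v,u],(v-i['cy'])/i['fy']*d[v,u],d[v,u],1])[2]),4)
    print([H(*p) for p in([(300,219),(335,219),(305,205),(317,238),(330,170)] if n=='w7' else [(292,185),(335,185),(292,258),(335,258),(300,171)])])
o=ctrl.get_obs(); print(o['time_s'],np.abs(o['dq']).max())
ctrl.hand_in()
```

```text
w7 offset mm tool y,z [ 0.  -0.9]
[0.02, 0.0207, 0.0213, 0.0199, 0.003]
w4 offset mm tool y,z [ 1.9 -1.4]
[0.0245, 0.0248, 0.0236, 0.0243, 0.0019]
14.975 0.03238851261941084
the job is handed in; nothing more can be done
```

I laid the black block in the rectangle-labelled nest and the small white wheel in the disc-labelled nest, released both, and handed in at about 15 s of the 51 s allowed.

- **Wheel:** the last wrist image puts its centre within 1 mm of the pocket centre. Its top is about 20–21 mm above the bench (21 mm expected on the 3 mm floor), so it lies flat.
- **Block:** the image taken just after release puts it about 2 mm off the pocket centre, square to the nest. Its top is about 24–25 mm above the bench (25 mm expected), so it lies flat. I didn't look at it again after placing the wheel, but the arm only passed well above it.

The gripper was fully open and about 150 mm above the bench at the end. No check failed. The top and wrist cameras disagreed by 2–3 mm on position, so for the placings I compared each part and its nest in wrist images only. The wrist force readings I saw stayed under 8 N.

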